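# Swing the blade-honing fixture to its honing station and lock the index plunger

### The job

The blade-honing fixture is still locked at its loading station. Pull the red plunger knob out until it stays out by itself, turn the table counter-clockwise to its honing station, push the knob back in so that the plunger sits fully home in the honing notch (feel for it: the notch is adjustable), and then swing the keeper over and press it fully down onto the plunger's neck. Keep off the clamped blade and leave the other things on the bench where they are.

Things in the scene. Friction and masses are not known exactly. Their poses are not given: they have to be found in the camera images.
- fixture: Honing fixture bolted to the bench, does not move: blue-grey foot disc (diameter 144, 16 high), swivel table on it, plunger housing in front. Origin on the bench on the table's vertical axis; its -x points along the plunger to the knob (towards the robot), y left, z up. Coordinates called F below are in this frame, mm. Table and blade sweep radius 88, up to z 81 (handle to 111).
- housing (a point): Middle of the blue-grey plunger housing's top, F (-86, 0, 49). Housing: x -66 to -106, y -22 to 22. Keeper bracket beside it: x -85 to -107, y 27 to 41, top z 52. The foot ends at x -118; beyond it only the bench lies under the neck and knob. The plunger's thick body (diameter 20) ends flush with the housing when home and comes out with the pull.
- plunger (a joint): How far the plunger is pulled out along F -x, m: 0 = home, 0.0225 = end stop. A spring (3 to 4 N) always pushes it home. Hardest to pull at 0.012 to 0.014 (about 16 N); past 0.018 a ball detent holds it out at about 0.020; 5 to 6 N on the knob's face pushes it off again. Its 10 mm round nose locks the table in a notch (home: 0); between notches it rides on the rim at 0.009.
- knob_face (a point): Centre of the front face of the red pull knob (diameter 36, 20 thick), on the plunger's axis; moves with the plunger. F (-166, 0, 36) when home.
- knob_back (a point): Centre of the knob's back face; F (-146, 0, 36) when home. From here to the housing (x -106) runs a bare steel neck of diameter 12, with free space below and on both sides: fingers can reach down past the neck behind the knob and hook it outward.
- table (a joint): Table angle, rad, counter-clockwise from above: 0 = loading station (start, nose in its notch); stops at -0.06 and 1.42. Stiff (0.1 N m), stays where left. The honing notch is in an adjustable brass rim segment, somewhere from 0.93 to 1.16, not reported: feel it when the nose, riding on the rim, drops in and stops the table. Notches are 12.5 wide, 10 deep; no other lies between.
- handle (a point): Point at z 90 on the axis of the table's upright black handle post, 64 from the swivel axis; post z 58 to 111, 15 to 18 thick. At table angle 0 it stands at F (-32, -55); it goes round counter-clockwise to about F (32, -55), so it is pushed away from the robot. Between it and the axis, the blade's stop and clamps reach z 81, so a fingertip no lower than z 84 clears them.
- blade: Ground steel shear blade, 72 x 159 x 10 mm, clamped on the table (z 58 to 68). Origin at the centre of its underside, on the swivel axis; y along its length. Sharp and finished: the robot must not touch it.
- keeper (a joint): Keeper bar's angle, rad, about a level hinge along F x: 0 = closed, level across the plunger's neck; 1.57 = upright; 2.5 = open stop; starts at 2.2 to 2.45, leaning out to the left (+y). Stiff hinge (0.04 N m, 0.6 N at the ball): it stays at any angle and must be swung over and pressed down. If the plunger is not home, its thick body stops the bar at about 0.12.
- keeper_hinge (a point): Point on the keeper's hinge axis, F (-112, 34, 50). The bar (steel, 6 thick along x, 14 high) swings in the plane x = -112.
- keeper_ball (a point): Centre of the black ball (diameter 18) on the end of the keeper bar, 73 from the hinge. Closed, it lies at F (-112, -39, 49), to the right of the neck. Push it along its own arc: a level push against it while the bar leans out can jam towards the hinge.
- oil_stone: Bystander: green oil stone, 25 x 100 x 13 mm, lying loose on the bench; origin at the centre of its underside. Leave it where it is.
- brush: Bystander: flat wooden-handled dust brush, 30 x 168 x 10 mm, lying loose on the bench; origin at the centre of its underside. Leave it where it is.
- marker: Bystander: white and red marker pen, 17 x 135 x 16 mm, lying loose on the bench; origin at the centre of its underside. Leave it where it is.
- micrometer: Bystander: outside micrometer, 65 x 140 x 17 mm, lying loose on the bench; origin at the centre of its underside. Leave it where it is.
- air_blower: Bystander: red rubber-bulb air blower, 52 x 117 x 52 mm, lying loose on the bench; origin at the centre of its underside. Leave it where it is.
- screwdriver: Bystander: red-handled screwdriver, 26 x 174 x 25 mm, lying loose on the bench; origin at the centre of its underside. Leave it where it is.
- v_block: Bystander: ground steel V-block, 55 x 36 x 32 mm, lying loose on the bench; origin at the centre of its underside. Leave it where it is.

How it is judged:
By the outcome, as a careful person would: the job done as asked, in the order asked, and still so for the second after the job is handed in, with the robot touching nothing.
It also fails if it takes over 67 s, if anything falls off the work surface, if the arm or the gripper's body presses on something with over 40 N, if the wrist force passes 120 N, or if a joint passes its speed limit or range.

### The arm

A 7-joint arm with a two-finger parallel gripper is mounted at the origin on a cart in front of the work surface, level with it; the furniture and walls round the work are solid. World frame = base frame: x ahead of the robot, y to its left, z up, the work surface at z = 0. Lengths are in m, angles in rad, forces in N, time in s.
With the tool pointing down it reaches from about 0.4 to 0.875 m from the base axis. Payload 19.3 kg.
Tool frame: the origin (TCP) lies between the finger pads; the fingertips stand 8 mm ahead of it and the grasp point (between the pads) lies 11 mm behind it; y points along the fingers, z is the direction in which the jaws open and shut, and the axes are right-handed (so a half turn about y gives the same grasp; the last joint's range is limited). The gripper opens to 85 mm and grips with 20 to 120 N. Pads are 22 mm wide; open, the fingers measure 114 mm over their backs; the gripper's body (76 mm by 85 mm) begins 54 mm behind the grasp point. The pads swing forward as they close: fully open they stand 13 mm farther back than shut.
Start: joints at [-1.348, 0.521, -0.036, 1.599, 0.021, 1.021, -0.113], TCP at [0.18, 0.598, 0.239] pointing down, gripper open.
Joint ranges: [-2.91, 2.91], [-0.3, 2.13], [-1.5, 1.42], [0.17, 2.43], [-1.26, 4.41], [0.16, 1.93], [-2.52, 2.52]. Speed limits (rad/s): [1.89, 1.89, 2.39, 2.39, 3.01, 3.01, 3.01].

### API

Orientations are given as a unit quaternion [x, y, z, w].
In Python, from cell import r gives the robot as it stands. The module is installed in compiled form; this text tells all that it offers.
- The arm moves only by the tool step_arm, never from a script. Its argument "plan" is a list of rows, each a list of 7 numbers: the turn, a rotation vector about the tool's x, y, z in degrees, then the shift along the tool's x, y, z in units of 30 mm (1.0 is 30 mm), then the finger opening in mm, from 0 to 85.4. In form: [[wx, wy, wz, dx, dy, dz, grip], ...]. A call has exactly 5 rows; each row is the pose to reach, as a shift and turn from the pose commanded when the call began, along the tool's axes at that moment; what a row does not reach only later rows make up. A row lasts 1/10 s, in which the tool goes at most 50 mm and 8.59 degrees, less where a joint would pass 70% of its speed; a pose out of reach is approached as far as the arm can. A call with a gripper value outside its range is refused whole. The fingers move at their own pace and stop on an object; "grip_force" is the grip in N (left out, the last holds). Time passes only in rows, so rows that repeat a pose let the fingers close, or fill a call up. It gives the time, the measured TCP pose, the force and the opening at its end, in the units of the state.
- r.observe(): the state, without advancing time (a new reading comes with each control period).
- r.capture(name): name is "scene" or "top" or "wrist"; returns the picture (420x560x3 uint8, red, green, blue); there is no depth.
- r.calibration(name): a dict with "fx", "fy", "cx", "cy" (pixels), "dist" ([k1, k2, p1, p2, k3] as OpenCV has them; the pictures are not rectified), "pose" (4x4, takes a point from camera to world coordinates). Camera axes: x right, y down, z forward; pixel columns grow to the right and rows downward; lengths in m; the calibration is good to about 2 mm. A picture is of the moment at which its call begins: read the wrist's pose just before it. calibration takes no time and is no camera call; for the wrist camera it gives the pose at the moment of the call.
- r.hand_in(): hands the job in, once; it reports no verdict.
The state is a dict: "time_s": time; "joints": joint angles; "dq": joint speeds; "joint_efforts": joint torques, N m; "tcp_pos": TCP position; "ee_rot": TCP orientation; "force": force on the tool from outside, world axes, zero at the start; "moment": the same for the moment, N m; "gripper_width": opening from 0.0 (shut) to 1.0 (fully open).
Only numpy, scipy, OpenCV 4.12 (cv2) and the standard library are available. Lean on these libraries where they do the work, as an engineer would, in place of code of your own. Each camera call takes 0.05 s, during which the arm holds its last target.

## Working session

There is one attempt and no reset: what is moved stays moved. The work goes in short steps, Python scripts to look and compute and a tool call to move; the robot and the scene stay as the last step left them, time stands still between calls to the robot, and variables do not carry over. Pictures are saved under pics/ and viewed, and the job is handed in when it is done.

Besides the shell and the picture viewer there is one more tool, called as name(argument=value, ...), one argument or row to a line, values as JSON. step_arm: Moves the arm, as the interface text tells. Its arguments: {"type":"object","properties":{"plan":{"type":"array"},"grip_force":{"type":"number"}},"required":["plan"]}

```bash
mkdir -p pics; ls
python3 - <<'E'
from cell import r
import cv2, numpy as np
print(r.observe())
for n in ["scene","top","wrist"]:
    c=r.calibration(n); im=r.capture(n)
    cv2.imwrite(f"pics/{n}0.png",cv2.cvtColor(im,cv2.COLOR_RGB2BGR))
    print(n,{k:np.round(v,4).tolist() for k,v in c.items()})
E
```

```text
pics
{'time_s': 0.0, 'joints': array([-1.34817451,  0.52202214, -0.03632332,  1.59996245,  0.02121333,
        1.02110696, -0.11278903]), 'dq': array([ 0.00076956, -0.00057615,  0.0005214 , -0.00138901,  0.00189977,
        0.00034516,  0.00071864]), 'joint_efforts': array([ 1.02118647e-03, -9.27103543e+01,  1.98020831e+00, -3.69915175e+01,
        1.78673468e-02,  8.22259724e-03,  5.44870329e-05]), 'tcp_pos': array([0.18035913, 0.5980876 , 0.23873703]), 'ee_rot': array([ 0.69993446, -0.10318244,  0.10313235, -0.69914867]), 'force': array([0.00454005, 0.32088963, 0.1955338 ]), 'moment': array([-0.0303314 , -0.00531387, -0.053425  ]), 'gripper_width': 1.0010107112246758}
scene {'fx': 517.8753, 'fy': 517.8753, 'cx': 282.9888, 'cy': 208.8682, 'dist': [-0.1383, 0.0, 0.0, 0.0, 0.0], 'pose': [[-0.5786, -0.482, 0.6579, -0.5791], [-0.8154, 0.3592, -0.454, 0.8058], [-0.0175, -0.7992, -0.6008, 1.1773], [0.0, 0.0, 0.0, 1.0]]}
top {'fx': 465.4929, 'fy': 465.4929, 'cx': 275.9336, 'cy': 209.9557, 'dist': [-0.1069, 0.0, 0.0, 0.0, 0.0], 'pose': [[-0.014, -0.9897, 0.1426, 0.3986], [-0.9999, 0.0135, -0.0047, -0.0133], [0.0028, -0.1426, -0.9898, 1.3488], [0.0, 0.0, 0.0, 1.0]]}
wrist {'fx': 295.4739, 'fy': 295.4739, 'cx': 281.8436, 'cy': 217.5475, 'dist': [-0.0281, 0.0, 0.0, 0.0, 0.0], 'pose': [[0.2892, 0.9208, 0.2617, 0.1144], [0.9573, -0.2778, -0.0803, 0.6177], [-0.0013, 0.2737, -0.9618, 0.3727], [0.0, 0.0, 0.0, 1.0]]}
```

View pics/scene0.png

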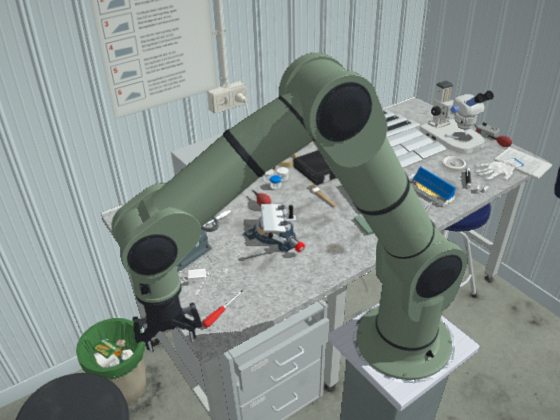

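View pics/top0.png

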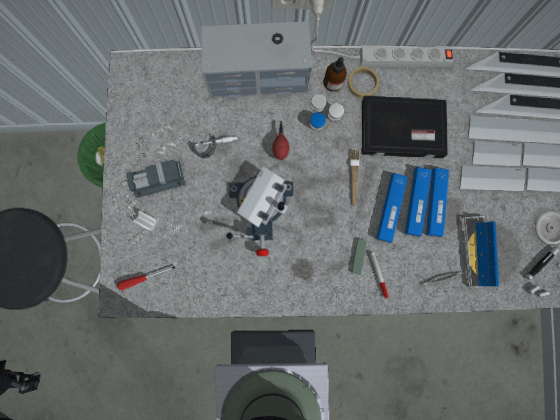

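View pics/wrist0.png

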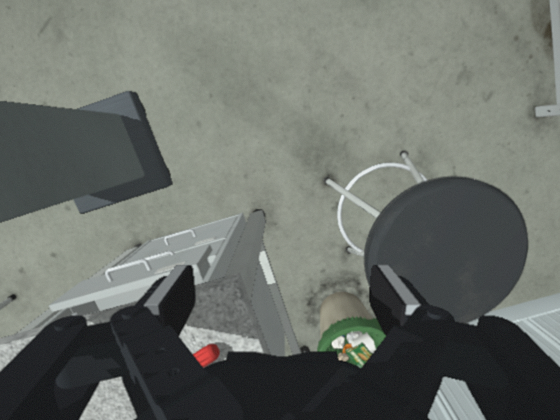

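```bash
cat > h.py <<'E'
import numpy as np, cv2
from cell import r
from scipy.spatial.transform import Rotation as R
def K(c): return np.array([[c['fx'],0,c['cx']],[0,c['fy'],c['cy']],[0,0,1.]])
def ray(c,uv):
    p=cv2.undistortPoints(np.array([[uv]],float),K(c),np.array(c['dist'],float))[0,0]
    T=np.array(c['pose']); d=T[:3,:3]@np.array([p[0],p[1],1]); return T[:3,3],d/np.linalg.norm(d)
def onz(c,uv,z):
    o,d=ray(c,uv); return o+d*(z-o[2])/d[2]
def proj(c,P):
    T=np.linalg.inv(np.array(c['pose'])); P=np.atleast_2d(P).astype(float)
    q,_=cv2.projectPoints(P,cv2.Rodrigues(T[:3,:3])[0],T[:3,3],K(c),np.array(c['dist'],float)); return q[:,0]
def tri(obs):
    A=np.zeros((3,3));b=np.zeros(3)
    for c,uv in obs:
        o,d=ray(c,uv);M=np.eye(3)-np.outer(d,d);A+=M;b+=M@o
    X=np.linalg.solve(A,b); return X,[np.linalg.norm((np.eye(3)-np.outer(ray(c,uv)[1],ray(c,uv)[1]))@(X-ray(c,uv)[0])) for c,uv in obs]
def save(n,im,s=1):
    if s!=1: im=cv2.resize(im,None,fx=s,fy=s,interpolation=cv2.INTER_CUBIC)
    cv2.imwrite(f"pics/{n}.png",cv2.cvtColor(im,cv2.COLOR_RGB2BGR))
E
python3 - <<'E'
from h import *
t=cv2.imread("pics/top0.png"); s=cv2.imread("pics/scene0.png")
cv2.imwrite("pics/tc.png",cv2.resize(t[140:290,180:330],None,fx=4,fy=4,interpolation=cv2.INTER_CUBIC))
cv2.imwrite("pics/sc.png",cv2.resize(s[170:290,210:350],None,fx=5,fy=5,interpolation=cv2.INTER_CUBIC))
c=r.calibration("top")
for n,uv,z in [("knob",(262,252),.036),("ball",(229,236),.1),("table",(263,196),.06)]: print(n,onz(c,uv,z))
o=r.observe(); print(R.from_quat(o['ee_rot']).as_matrix().round(3))
E
```

```text
knob [0.4686855  0.02125866 0.036     ]
ball [0.50940586 0.10798852 0.1       ]
table [0.62438139 0.0162549  0.06      ]
[[ 0.957 -0.     0.289]
 [-0.289 -0.001  0.957]
 [ 0.    -1.    -0.001]]
```

View pics/tc.png

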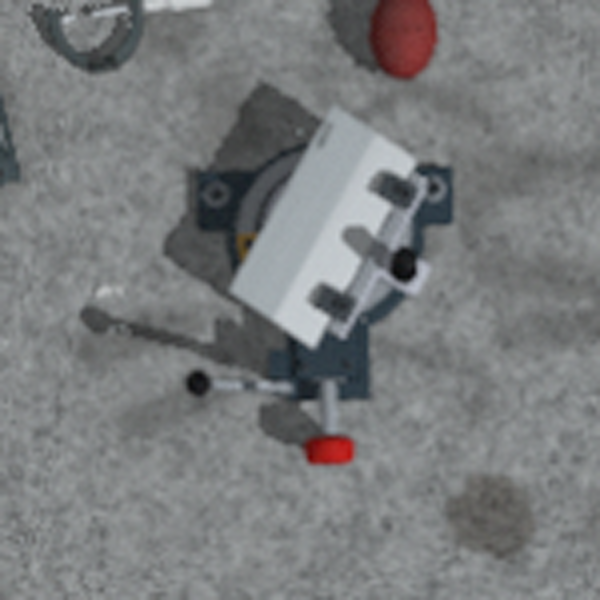

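View pics/sc.png

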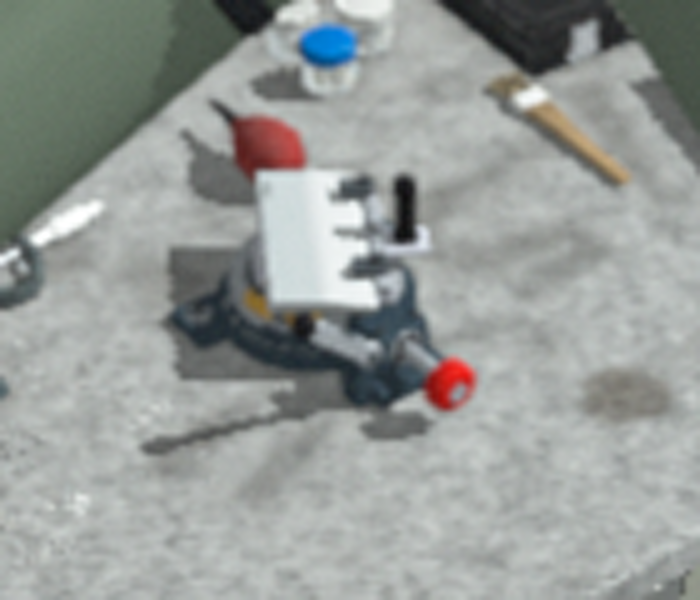

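The top picture shows the fixture upright in the image: red knob at (262,252), keeper ball at (229,236), handle at (281,206). The arm hides none of it. I'll bring the wrist camera over it for a closer view.

step_arm(
  plan=[
    [0,-3.4,0,1.19,-0.15,-1.16,85],
    [0,-6.8,0,2.38,-0.3,-2.32,85],
    [0,-10.2,0,3.57,-0.45,-3.48,85],
    [0,-13.6,0,4.76,-0.6,-4.64,85],
    [0,-16.8,0,5.95,-0.75,-5.8,85],
  ],
)

```text
time_s: 0.65
tcp_pos: [0.3016, 0.3786, 0.2619]
ee_rot: [0.707, 0.001, -0.001, -0.707]
force: [1.9, 0.8, -0.7]
gripper_width: 0.994
```

step_arm(
  plan=[
    [0,0,0,0.75,-0.15,-1.35,85],
    [0,0,0,1.5,-0.3,-2.7,85],
    [0,0,0,2.25,-0.45,-4.05,85],
    [0,0,0,3.0,-0.6,-5.4,85],
    [0,0,0,3.75,-0.7,-6.75,85],
  ],
)

```text
time_s: 1.15
tcp_pos: [0.4141, 0.1763, 0.2832]
ee_rot: [-0.707, -0.0, -0.0, 0.707]
force: [-0.3, 1.2, -0.3]
gripper_width: 0.995
```

step_arm(
  plan=[
    [0,0,0,0.75,-0.15,-1.35,85],
    [0,0,0,1.5,-0.3,-2.7,85],
    [0,0,0,2.25,-0.45,-4.05,85],
    [0,0,0,2.75,-0.6,-5.2,85],
    [0,0,0,2.75,-0.6,-5.2,85],
  ],
)

```text
time_s: 1.65
tcp_pos: [0.4974, 0.0173, 0.3011]
ee_rot: [0.708, -0.002, 0.002, -0.707]
force: [-0.4, 1.7, -0.2]
gripper_width: 0.995
```

Run:
```python
from h import *
o=r.observe(); c=r.calibration("wrist"); im=r.capture("wrist"); save("w1",im)
np.savez("w1.npz",im=im,**{k:np.array(v) for k,v in c.items()})
print(o['tcp_pos'],o['joints'],o['force'],R.from_quat(o['ee_rot']).as_matrix().round(3)); print(c['pose'])
```

```text
[0.4973908  0.01733236 0.30110947] [-0.32648943  0.2520142   0.210394    1.85929592 -0.05867168  1.03562874
  1.47241506] [-0.42772968  1.69146179 -0.20484833] [[ 1.     0.001  0.006]
 [-0.006 -0.002  1.   ]
 [ 0.001 -1.    -0.002]]
[[ 0.00630996  0.96157313  0.2744764   0.42833327]
 [ 0.99997842 -0.00556573 -0.00349018  0.01732601]
 [-0.0018284   0.2744925  -0.9615875   0.43495697]
 [ 0.          0.          0.          1.        ]]
```

View pics/w1.png

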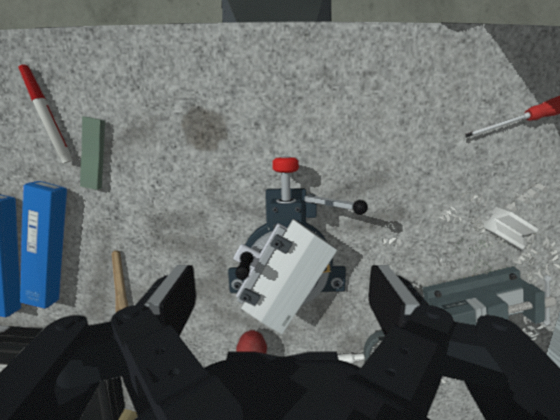

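step_arm(
  plan=[
    [0,0,0,-0.3,0.8,0,60],
    [0,0,0,-0.6,1.6,0,60],
    [0,0,0,-0.9,2.4,0,60],
    [0,0,0,-1.2,3.2,0,60],
    [0,0,0,-1.2,3.2,0,60],
  ],
)

```text
time_s: 2.2
tcp_pos: [0.4577, 0.0228, 0.2027]
ee_rot: [0.707, -0.001, -0.002, -0.707]
force: [-0.3, 0.1, 1.3]
gripper_width: 0.702
```

Run:
```python
from h import *
o=r.observe(); c=r.calibration("wrist"); im=r.capture("wrist"); save("w2",im)
np.savez("w2.npz",im=im,**{k:np.array(v) for k,v in c.items()})
save("w2c",im[60:360,150:450],2)
print(o['tcp_pos'],o['force']); print(c['pose'])
```

```text
[0.45768917 0.02281566 0.20272418] [-0.31347808  0.0989647   1.31231652]
[[-1.34750943e-03  9.63130306e-01  2.69031965e-01  3.89371475e-01]
 [ 9.99998716e-01  1.53119256e-03 -4.72918746e-04  2.21521338e-02]
 [-8.67422120e-04  2.69030982e-01 -9.63131132e-01  3.36946105e-01]
 [ 0.00000000e+00  0.00000000e+00  0.00000000e+00  1.00000000e+00]]
```

View pics/w2.png

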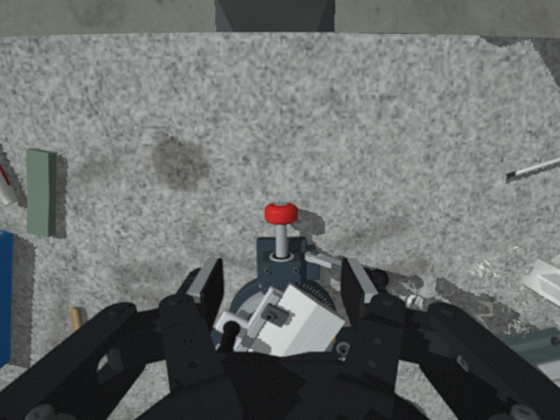

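View pics/w2c.png

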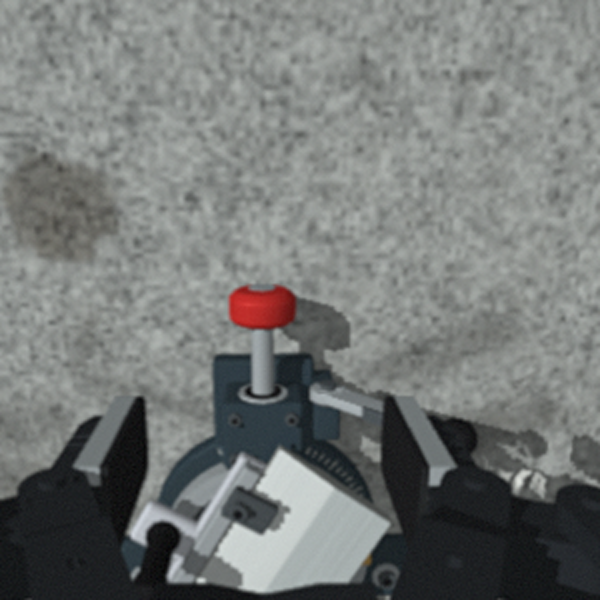

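Run:
```python
from h import *
def ld(n):
    d=np.load(n+".npz"); return d['im'],{k:d[k] for k in d.files if k!='im'}
T=cv2.cvtColor(cv2.imread("pics/top0.png"),cv2.COLOR_BGR2RGB); S=cv2.cvtColor(cv2.imread("pics/scene0.png"),cv2.COLOR_BGR2RGB)
V={'w1':ld('w1'),'w2':ld('w2'),'top':(T,r.calibration('top')),'scene':(S,r.calibration('scene'))}
box={'w1':(260,140,310,180),'w2':(255,190,310,235),'top':(250,243,275,262),'scene':(290,235,312,255)}
obs=[]
for n,(im,c) in V.items():
    x0,y0,x1,y1=box[n]; p=im[y0:y1,x0:x1].astype(int)
    m=(p[...,0]>100)&(p[...,0]>2*p[...,1]); ys,xs=np.nonzero(m)
    uv=((xs.min()+xs.max())/2+x0,(ys.min()+ys.max())/2+y0); print(n,uv,xs.min()+x0,xs.max()+x0,ys.min()+y0,ys.max()+y0); obs.append((c,uv))
print(tri(obs)); print('w',tri(obs[:2])); 
for c,uv in obs: print(onz(c,uv,.036))
save("w1c",V['w1'][0][140:340,200:420],3.5)
```

```text
w1 (np.float64(285.0), np.float64(164.5)) 273 297 158 171
w2 (np.float64(280.0), np.float64(213.0)) 265 295 203 223
top (np.float64(262.0), np.float64(252.0)) 257 267 249 255
scene (np.float64(299.5), np.float64(246.5)) 295 304 242 251
(array([0.46843124, 0.02039051, 0.03515298]), [np.float64(0.00022871224735814002), np.float64(0.000421114080270358), np.float64(0.0009386549344183443), np.float64(0.0010035274714923971)])
w (array([0.46844901, 0.02030954, 0.03615884]), [np.float64(0.0002531774047691462), np.float64(0.0002531774047691595)])
[0.46848888 0.02056291 0.036     ]
[0.46846617 0.02005641 0.036     ]
[0.4686855  0.02125866 0.036     ]
[0.46686556 0.02032735 0.036     ]
```

View pics/w1c.png

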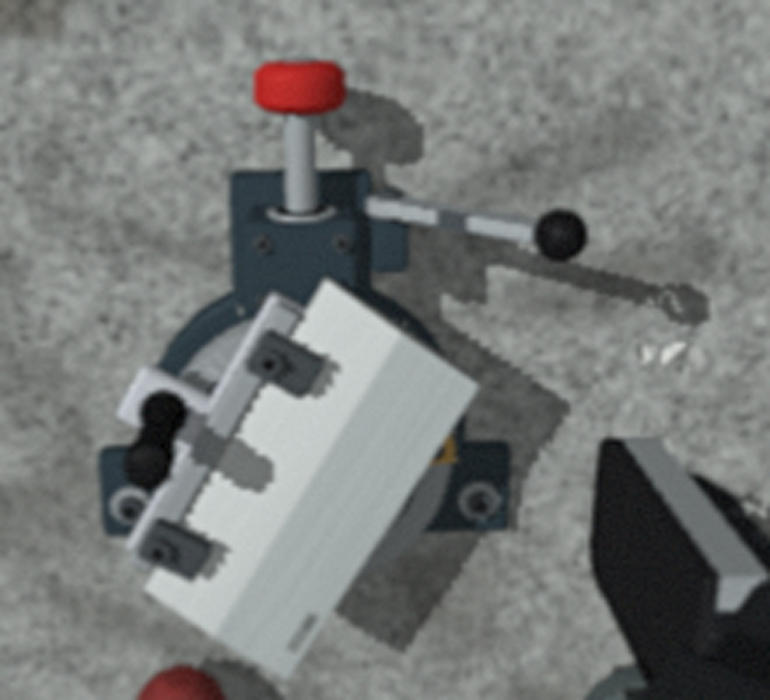

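Run:
```python
from h import *
d=np.load("w1.npz"); c={k:d[k] for k in d.files if k!='im'}
f=lambda x,y:(200+(x+.5)/3.5-.5,140+(y+.5)/3.5-.5)
a,b=onz(c,f(130,507),.018),onz(c,f(481,503),.018)
print('bolts',a,b,(a+b)/2,'yaw',np.degrees(np.arctan2(-(b-a)[0],(b-a)[1])))
h=onz(c,f(148,463),.104); print('handle',h); h2=onz(c,f(162,412),.066);print(h2)
ring=onz(c,f(301,212),.036); print('ring',ring)
k=np.array([.4685,.0203])
for yaw in (-2,-1,0,1,2,3):
    y=np.radians(yaw); M=np.array([[np.cos(y),-np.sin(y)],[np.sin(y),np.cos(y)]])
    O=k-M@[-156,0]*np.array(1e-3)
    print(yaw,O.round(4),'handle F',(M.T@(h[:2]-O)*1e3).round(1),'bolts',(M.T@(a[:2]-O)*1e3).round(1),(M.T@(b[:2]-O)*1e3).round(1),'ring',(M.T@(ring[:2]-O)*1e3).round(1))
t=r.calibration('top')
# ball: triangulate w1 & top
uvT=(180+(198+.5)/4-.5,140+(383+.5)/4-.5)
X,e=tri([(c,f(560,235)),(t,uvT)]); print('ball',X,e)
T=cv2.imread("pics/top0.png")
```

```text
bolts [ 0.65646258 -0.05575473  0.018     ] [0.65533624 0.1018717  0.018     ] [0.65589941 0.02305848 0.018     ] yaw 0.40940822960775003
handle [ 0.59217072 -0.03347591  0.104     ]
[ 0.58934505 -0.03292794  0.066     ]
ring [0.5173468  0.02128235 0.036     ]
-2 [0.6244 0.0149] handle F [-30.5 -49.4] bolts [ 34.5 -69.4] [27.9 88. ] ring [-107.2    2.7]
-1 [0.6245 0.0176] handle F [-31.4 -51.6] bolts [ 33.3 -72.8] [29.4 84.8] ring [-107.2    1.8]
0 [0.6245 0.0203] handle F [-32.3 -53.8] bolts [ 32.  -76.1] [30.8 81.6] ring [-107.2    1. ]
1 [0.6245 0.023 ] handle F [-33.3 -55.9] bolts [ 30.6 -79.3] [32.2 78.3] ring [-1.071e+02  1.000e-01]
2 [0.6244 0.0257] handle F [-34.3 -58.1] bolts [ 29.2 -82.6] [33.6 75. ] ring [-107.1   -0.7]
3 [0.6243 0.0285] handle F [-35.3 -60.2] bolts [ 27.7 -85.8] [34.8 71.7] ring [-107.2   -1.6]
ball [0.51138504 0.1075306  0.09914762] [np.float64(0.00029782277099072), np.float64(0.0002978227709908671)]
```

Measured: knob centre (0.4685, 0.0203, 0.036) across four views, agreeing to about 1 mm. The F origin is at (0.6245, 0.0227) with yaw about 0.9°. The handle, bolts, ring and keeper ball (θ≈2.38) all fit this. Next I'll straddle the neck.

step_arm(
  plan=[
    [0,-0.9,0,0.65,0.3,-0.03,26],
    [0,-0.9,0,1.3,0.6,-0.07,26],
    [0,-0.9,0,1.3,1.2,-0.07,26],
    [0,-0.9,0,1.3,1.8,-0.07,26],
    [0,-0.9,0,1.3,2.4,-0.07,26],
  ],
)

```text
time_s: 2.75
tcp_pos: [0.5004, 0.0207, 0.1334]
ee_rot: [-0.707, -0.007, 0.005, 0.707]
force: [0.8, -0.5, 1.0]
gripper_width: 0.303
```

Run:
```python
from h import *
o=r.observe(); c=r.calibration("wrist"); im=r.capture("wrist"); save("w3",im)
print(o['tcp_pos'],o['force'],o['gripper_width']); print(R.from_quat(o['ee_rot']).as_matrix().round(3))
```

```text
[0.50038176 0.02066889 0.13341703] [ 0.75701126 -0.50949041  0.96521782] 0.30307155271727765
[[ 1.     0.002 -0.017]
 [ 0.017  0.001  1.   ]
 [ 0.002 -1.     0.001]]
```

View pics/w3.png

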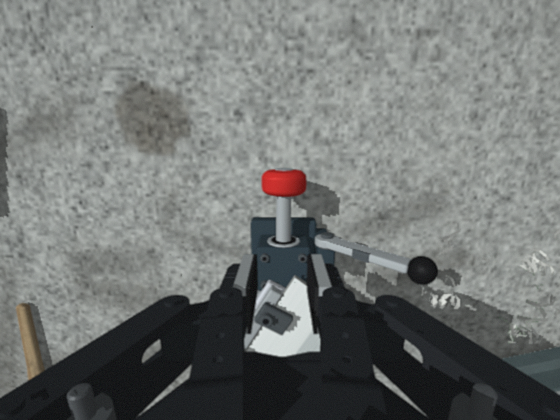

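step_arm(
  plan=[
    [0,0,0,-0.13,0.4,0,26],
    [0,0,0,-0.13,0.8,0,26],
    [0,0,0,-0.13,1.2,0,26],
    [0,0,0,-0.13,1.5,0,26],
    [0,0,0,-0.13,1.5,0,26],
  ],
)

```text
time_s: 3.3
tcp_pos: [0.4949, 0.0199, 0.0869]
ee_rot: [0.707, 0.005, -0.006, -0.707]
force: [0.3, -0.2, 0.5]
gripper_width: 0.305
```

Run:
```python
from h import *
o=r.observe(); im=r.capture("wrist"); save("w4",im); t=r.capture("top"); save("t4",t[140:290,180:330],4)
print(o['tcp_pos'],o['force'],o['gripper_width'])
```

```text
[0.49486148 0.01994637 0.08685926] [ 0.26280807 -0.16741393  0.52029991] 0.3045485289810134
```

View pics/w4.png

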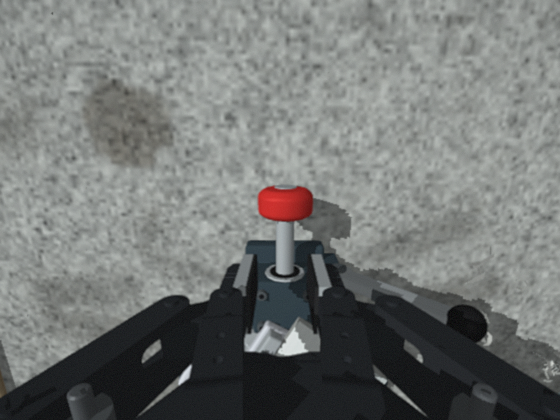

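View pics/t4.png

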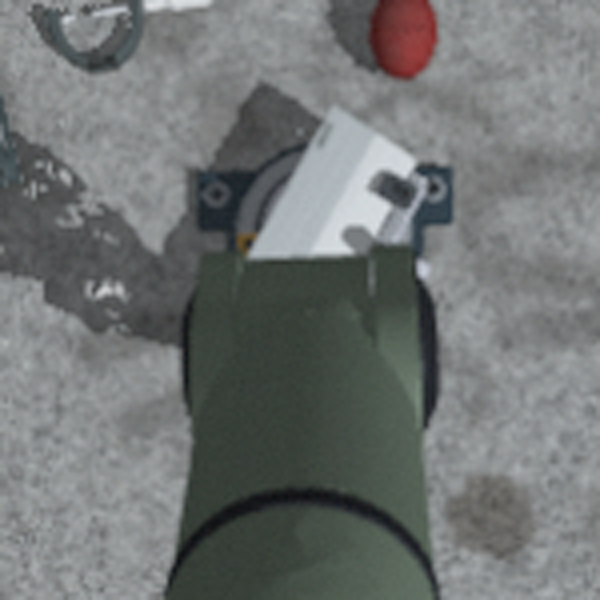

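step_arm(
  plan=[
    [0,0,0,0.03,0.35,0.02,26],
    [0,0,0,0.03,0.7,0.02,26],
    [0,0,0,0.03,1.05,0.02,26],
    [0,0,0,0.03,1.4,0.02,26],
    [0,0,0,0.03,1.75,0.02,26],
  ],
)

```text
time_s: 3.9
tcp_pos: [0.4959, 0.0205, 0.0342]
ee_rot: [0.707, 0.006, -0.006, -0.707]
force: [-0.8, 0.2, -0.2]
gripper_width: 0.304
```

Run:
```python
from h import *
o=r.observe(); im=r.capture("wrist"); save("w5",im)
print(o['tcp_pos'],o['force'],o['gripper_width'])
```

```text
[0.49589566 0.02051268 0.03417696] [-0.84480579  0.15460323 -0.1550526 ] 0.303919136241849
```

View pics/w5.png

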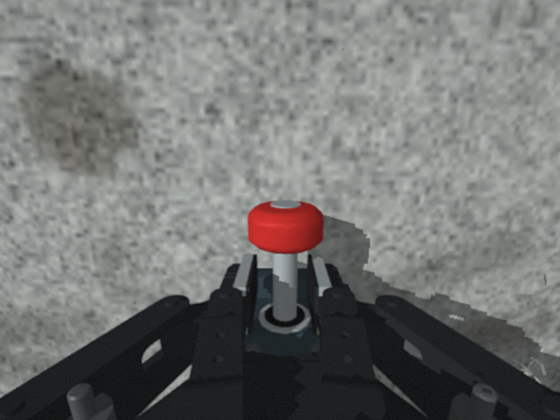

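step_arm(
  plan=[
    [0,0,0,0,0,0,17],
    [0,0,0,-0.1,0,0,17],
    [0,0,0,-0.2,0,0,17],
    [0,0,0,-0.3,0,0,17],
    [0,0,0,-0.4,0,0,17],
  ],
)

```text
time_s: 4.45
tcp_pos: [0.4845, 0.0204, 0.0357]
ee_rot: [-0.707, -0.006, 0.005, 0.707]
force: [3.5, -0.1, -0.6]
gripper_width: 0.2
```

Run:
```python
from h import *
o=r.observe(); print(o['tcp_pos'],o['force'],o['moment'],o['gripper_width'])
```

```text
[0.48450396 0.02037417 0.03567533] [ 3.51746481 -0.10287028 -0.64612038] [-0.08511506 -0.78124729 -0.02955673] 0.20030523246604282
```

step_arm(
  plan=[
    [0,0,0,-0.1,0,0,17],
    [0,0,0,-0.2,0,0,17],
    [0,0,0,-0.3,0,0,17],
    [0,0,0,-0.4,0,0,17],
    [0,0,0,-0.5,0,0,17],
  ],
)

```text
time_s: 4.95
tcp_pos: [0.4719, 0.0201, 0.0358]
ee_rot: [-0.707, -0.008, 0.003, 0.707]
force: [12.4, -1.1, -5.7]
gripper_width: 0.2
```

Run:
```python
from h import *
o=r.observe(); im=r.capture("wrist"); save("w6",im); print(o['tcp_pos'],o['force'],o['moment'],o['gripper_width'])
```

```text
[0.47193075 0.02010635 0.03581909] [12.4156595  -1.0690398  -5.70223497] [-0.30130998 -2.72221434 -0.09012611] 0.19989631110965783
```

View pics/w6.png

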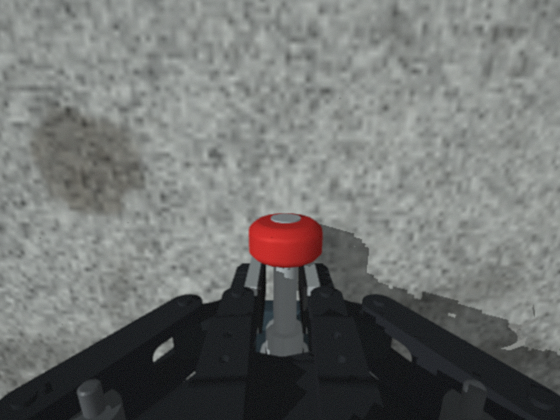

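step_arm(
  plan=[
    [0,0,0,-0.06,0,0,17],
    [0,0,0,-0.12,0,0,17],
    [0,0,0,-0.18,0,0,17],
    [0,0,0,-0.22,0,0,17],
    [0,0,0,-0.22,0,0,17],
  ],
)

```text
time_s: 5.5
tcp_pos: [0.466, 0.0202, 0.0358]
ee_rot: [-0.707, -0.008, 0.003, 0.707]
force: [21.7, -0.4, -12.4]
gripper_width: 0.2
```

Run:
```python
from h import *
o=r.observe(); im=r.capture("wrist"); save("w7",im); print(o['tcp_pos'],o['force'],o['moment'],o['gripper_width'])
```

```text
[0.46603874 0.02017633 0.03580266] [ 21.69138626  -0.42291886 -12.43025637] [-0.12894339 -4.80617474 -0.15151147] 0.19950840879877613
```

step_arm(
  plan=[
    [0,0,0,-0.04,0,0,17],
    [0,0,0,-0.08,0,0,17],
    [0,0,0,-0.12,0,0,17],
    [0,0,0,-0.12,0,0,17],
    [0,0,0,-0.12,0,0,17],
  ],
)

```text
time_s: 6.05
tcp_pos: [0.4659, 0.0202, 0.0361]
ee_rot: [-0.707, -0.01, 0.001, 0.707]
force: [39.4, -1.7, -27.1]
gripper_width: 0.195
```

Run:
```python
from h import *
o=r.observe(); c=r.calibration("wrist"); im=r.capture("wrist"); save("w8",im); print(o['tcp_pos'],o['force'],o['moment'],o['gripper_width'])
p=im.astype(int); m=(p[...,0]>100)&(p[...,0]>2*p[...,1]); ys,xs=np.nonzero(m); uv=((xs.min()+xs.max())/2,(ys.min()+ys.max())/2);print(uv,onz(c,uv,.036))
```

```text
[0.46585189 0.02018744 0.03613117] [ 39.43963029  -1.72428588 -27.1043284 ] [-0.47339524 -8.57723557 -0.14373355] 0.195397278978318
(np.float64(284.5), np.float64(241.0)) [0.44667351 0.02049547 0.036     ]
```

View pics/w8.png

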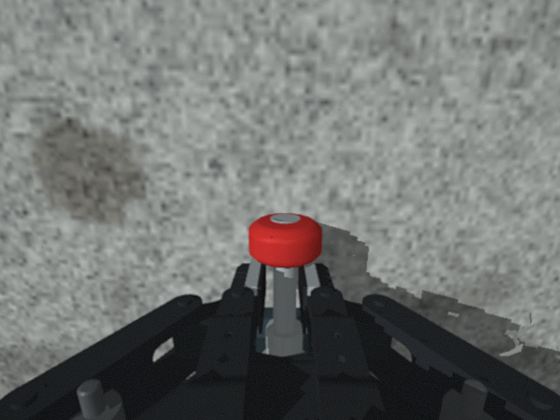

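step_arm(
  plan=[
    [0,0,0,0.1,0,0,17],
    [0,0,0,0.2,0,0,22],
    [0,0,0,0.3,0,0,26],
    [0,0,0,0.4,0,0,26],
    [0,0,0,0.4,0,0,26],
  ],
)

```text
time_s: 6.6
tcp_pos: [0.4705, 0.0202, 0.0351]
ee_rot: [-0.707, -0.005, 0.006, 0.707]
force: [-0.0, 0.3, -0.1]
gripper_width: 0.305
```

Run:
```python
from h import *
o=r.observe(); c=r.calibration("wrist"); im=r.capture("wrist"); save("w9",im); print(o['tcp_pos'],o['force'],o['moment'],o['gripper_width'])
p=im.astype(int); m=(p[...,0]>100)&(p[...,0]>2*p[...,1]); ys,xs=np.nonzero(m); uv=((xs.min()+xs.max())/2,(ys.min()+ys.max())/2);print(uv,onz(c,uv,.036))
```

```text
[0.47045922 0.02023831 0.03510204] [-0.00234739  0.29555537 -0.1148041 ] [0.04015503 0.00219636 0.04500029] 0.3048783638794044
(np.float64(284.5), np.float64(235.5)) [0.44822944 0.02042823 0.036     ]
```

View pics/w9.png

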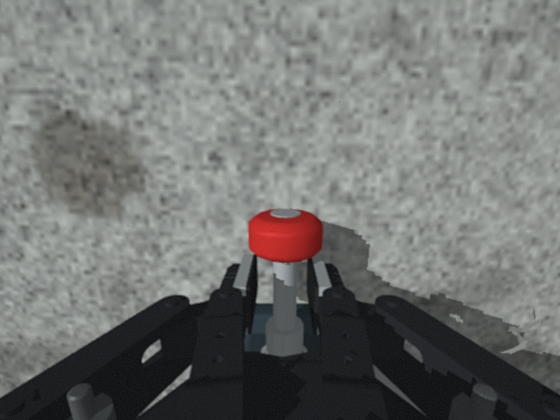

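step_arm(
  plan=[
    [0,0,0,0,-0.5,0,26],
    [0,0,0,0,-1.7,0,26],
    [0,0,0,0,-3.0,0,26],
    [0,0,0,0.5,-4.0,-0.3,10],
    [0,0,0,1.5,-4.2,-0.9,0],
  ],
)

```text
time_s: 7.15
tcp_pos: [0.5165, -0.0052, 0.1646]
ee_rot: [-0.707, -0.007, 0.005, 0.708]
force: [0.4, 0.5, -0.2]
gripper_width: 0.003
```

step_arm(
  plan=[
    [0,0,0,0.8,0,-0.5,0],
    [0,0,0,1.6,0,-0.93,0],
    [0,0,0,1.6,0.6,-0.93,0],
    [0,0,0,1.6,1.2,-0.93,0],
    [0,0,0,1.6,1.8,-0.93,0],
  ],
)

```text
time_s: 7.65
tcp_pos: [0.5642, -0.0332, 0.1064]
ee_rot: [-0.707, -0.005, 0.006, 0.707]
force: [-0.3, -0.0, 0.0]
gripper_width: -0.004
```

```bash
cat >> h.py <<'E'
O=np.array([.6245,.0227]); YAW=np.radians(.9); M=np.array([[np.cos(YAW),-np.sin(YAW)],[np.sin(YAW),np.cos(YAW)]])
def toF(p): return np.r_[M.T@(np.array(p)[:2]-O),p[2]]*1e3
def st():
    o=r.observe(); Rm=R.from_quat(o['ee_rot']).as_matrix()
    print('t',round(o['time_s'],2),'F',toF(o['tcp_pos']).round(1),'f',o['force'].round(1),'m',o['moment'].round(2),'yaw-F',np.degrees(np.arctan2(Rm[1,0],Rm[0,0])-YAW).round(2),'tilt',Rm[:,1].round(3),'g',round(o['gripper_width'],3)); return o
E
python3 - <<'E'
from h import *
st(); im=r.capture("wrist"); save("w10",im); s=r.capture("scene"); save("s10",s[150:290,190:350],4)
E
```

```text
t 7.65 F [-61.2 -55.  106.4] f [-0.3 -0.   0. ] m [ 0.03 -0.06  0.02] yaw-F 0.02 tilt [-0.001  0.    -1.   ] g -0.004
```

View pics/w10.png

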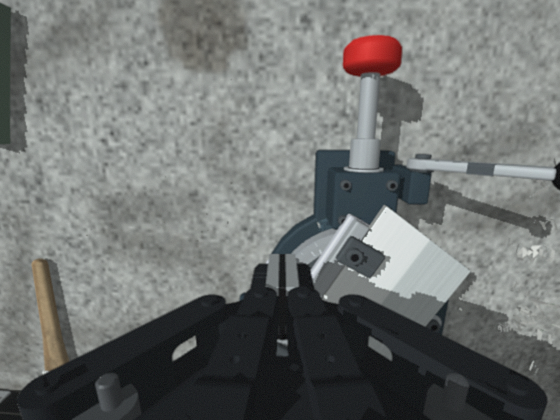

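View pics/s10.png

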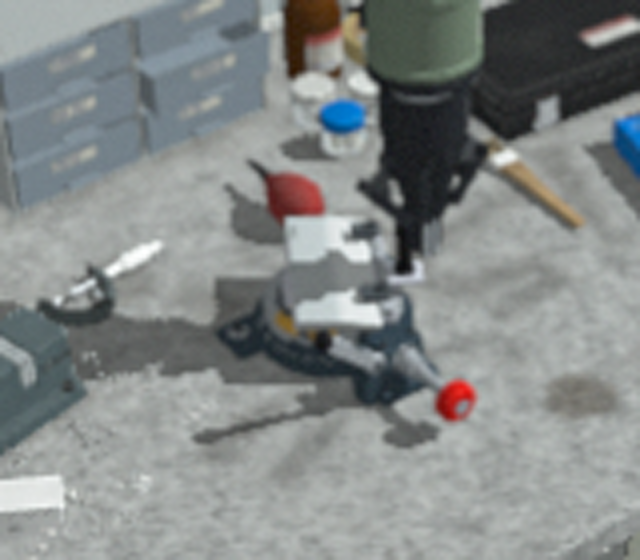

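step_arm(
  plan=[
    [0,0,0,0,0.27,0,0],
    [0,0,0,0.33,0.27,-0.01,0],
    [0,0,0,0.5,0.27,-0.09,0],
    [0,0,0,0.67,0.27,-0.17,0],
    [0,0,0,0.85,0.27,-0.22,0],
  ],
)

```text
time_s: 8.25
tcp_pos: [0.5908, -0.0401, 0.0995]
ee_rot: [0.707, 0.006, -0.006, -0.707]
force: [-2.8, -3.7, 0.3]
gripper_width: 0.003
```

Run:
```python
from h import *
st()
```

```text
t 8.25 F [-34.7 -62.2  99.5] f [-2.8 -3.7  0.3] m [-0.62  0.82 -0.02] yaw-F 0.0 tilt [-0. -0. -1.] g 0.003
```

Run:
```python
from h import *
st(); im=r.capture("wrist"); save("w11",im[200:,150:450],2.6); s=r.capture("scene"); save("s11",s[150:290,190:350],4)
```

```text
t 8.25 F [-34.7 -62.2  99.5] f [-2.8 -3.7  0.3] m [-0.62  0.82 -0.02] yaw-F 0.0 tilt [-0. -0. -1.] g 0.003
```

View pics/w11.png

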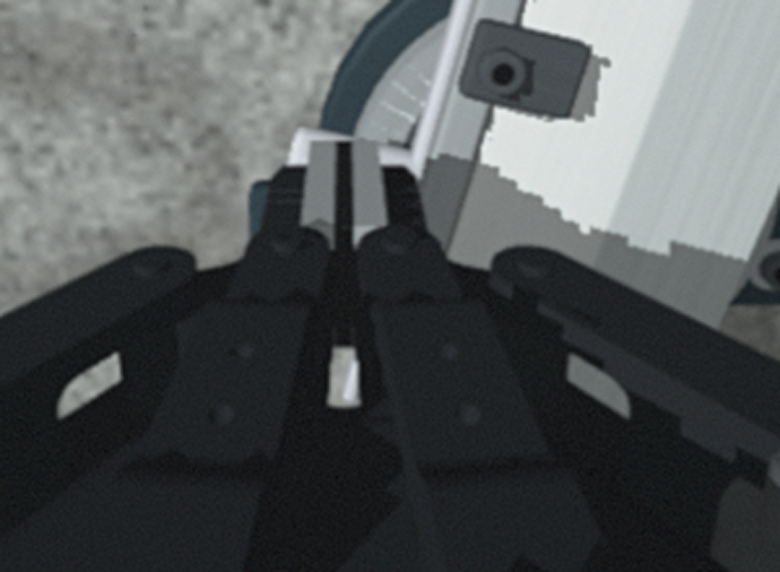

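View pics/s11.png

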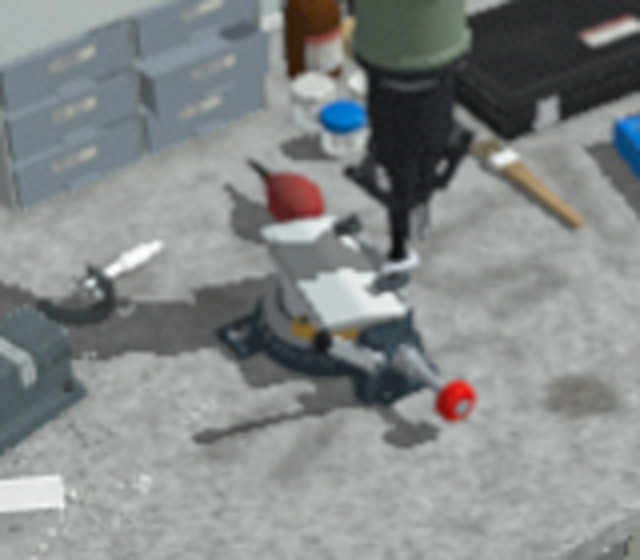

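step_arm(
  plan=[
    [0,0,0,0.16,0,-0.03,0],
    [0,0,0,0.38,0,-0.06,0],
    [0,0,0,0.64,0,-0.06,0],
    [0,0,0,0.87,0,-0.04,0],
    [0,0,0,1.05,0,0,0],
  ],
)

```text
time_s: 8.85
tcp_pos: [0.6225, -0.0389, 0.0992]
ee_rot: [0.707, 0.006, -0.006, -0.707]
force: [-3.2, -2.7, -0.3]
gripper_width: 0.0
```

Run:
```python
from h import *
st(); c=r.calibration("wrist"); im=r.capture("wrist"); save("w12",im);  s=r.capture("scene"); save("s12",s[150:290,190:350],4)
```

```text
t 8.85 F [ -2.9 -61.6  99.2] f [-3.2 -2.7 -0.3] m [-0.39  0.49  0.02] yaw-F 0.02 tilt [ 0. -0. -1.] g 0.0
```

View pics/w12.png

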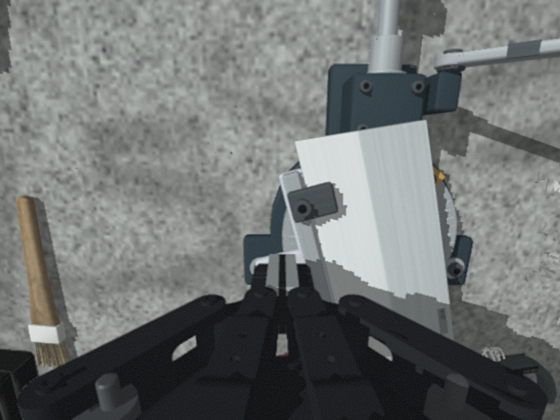

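View pics/s12.png

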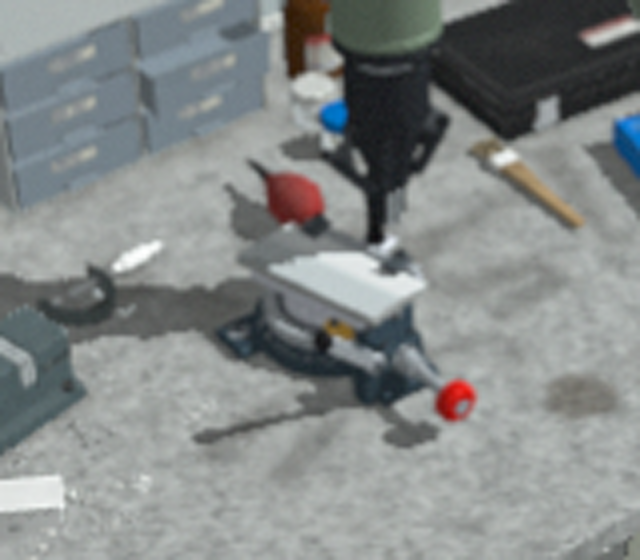

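Run:
```python
from h import *
d=np.load("w1.npz"); c1={k:d[k] for k in d.files if k!='im'}
f=lambda x,y:(200+(x+.5)/3.5-.5,140+(y+.5)/3.5-.5)
def ang(c,a,b):
    A,B=onz(c,a,.068),onz(c,b,.068); print(toF(A).round(1),toF(B).round(1),np.linalg.norm(A-B)); v=M.T@(B-A)[:2]; return np.degrees(np.arctan2(v[1],v[0]))
a0=ang(c1,f(325,280),f(477,383)); c=r.calibration("wrist"); a1=ang(c,(297,140),(427,121)); print(a0,a1,a1-a0,np.radians(a1-a0))
```

```text
[-88.4   8.5  68. ] [-46.3  65.9  68. ] 0.07121389799282142
[-68.3 -53.5  68. ] [-78.5  16.1  68. ] 0.0703636075938179
53.723779834051136 98.34092146762481 44.617141633573674 0.7787160243345019
```

step_arm(
  plan=[
    [0,0,0,-0.4,0,-0.02,0],
    [0,0,0,-0.5,-1.0,0,0],
    [0,0,0,-1.5,-2.0,0.3,0],
    [0,0,0,-3.0,-2.0,0.8,0],
    [0,0,0,-4.5,-2.0,1.3,0],
  ],
)

```text
time_s: 9.45
tcp_pos: [0.4852, -0.0015, 0.1599]
ee_rot: [-0.707, -0.007, 0.005, 0.707]
force: [-1.1, 1.3, -0.1]
gripper_width: -0.001
```

step_arm(
  plan=[
    [0,0,0,-1.4,0,0.45,0],
    [0,0,0,-2.4,0,0.75,0],
    [0,0,0,-2.4,1.4,0.75,0],
    [0,0,0,-2.4,2.9,0.75,0],
    [0,0,0,-2.4,3.9,0.75,0],
  ],
)

```text
time_s: 9.95
tcp_pos: [0.4138, 0.0198, 0.0407]
ee_rot: [-0.707, -0.006, 0.006, 0.707]
force: [0.4, 0.9, -0.0]
gripper_width: 0.007
```

Run:
```python
from h import *
print(st()['joints']); im=r.capture("wrist"); save("w13",im);  s=r.capture("scene"); save("s13",s[150:310,190:350],4)
```

```text
t 9.95 F [-210.8    0.4   40.7] f [ 0.4  0.9 -0. ] m [ 0.04 -0.1  -0.01] yaw-F 0.08 tilt [ 0.001  0.    -1.   ] g 0.007
[-0.26032116  0.58383231  0.08903187  2.27716067 -0.17576275  0.28559059
  1.57058693]
```

View pics/s13.png

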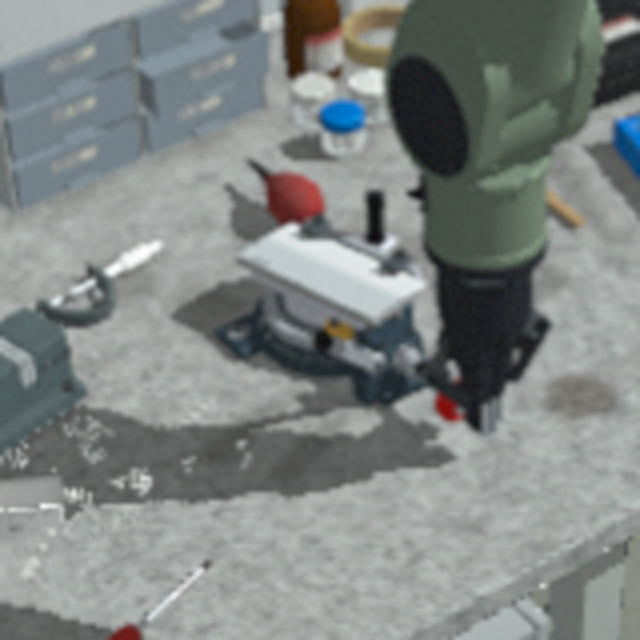

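step_arm(
  plan=[
    [0,0,0,0.1,0.33,0,0],
    [0,0,0,0.3,0.33,0,0],
    [0,0,0,0.45,0.33,0,0],
    [0,0,0,0.6,0.33,0,0],
    [0,0,0,0.75,0.33,0,0],
  ],
)

```text
time_s: 10.55
tcp_pos: [0.437, 0.0196, 0.0334]
ee_rot: [-0.707, -0.006, 0.005, 0.707]
force: [0.4, 0.2, -0.4]
gripper_width: -0.003
```

Run:
```python
from h import *
st(); im=r.capture("wrist"); save("w14",im);
```

```text
t 10.55 F [-1.875e+02 -1.000e-01  3.340e+01] f [ 0.4  0.2 -0.4] m [-0.03  0.01 -0.06] yaw-F 0.03 tilt [ 0.001  0.    -1.   ] g -0.003
```

View pics/w14.png

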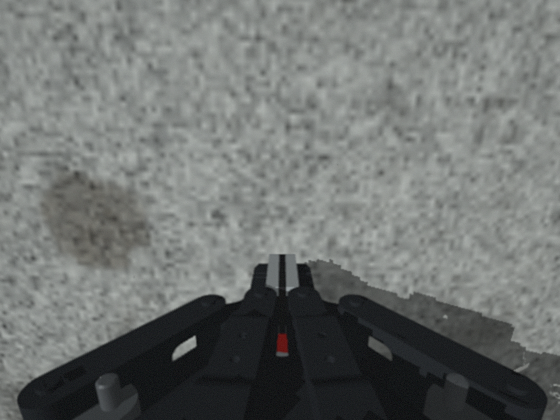

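step_arm(
  plan=[
    [0,0,0,-0.4,-0.1,0,0],
    [0,0,0,-0.4,-1.7,0,0],
    [0,0,0,0,-3.2,0,0],
    [0,0,0,0.3,-4.2,0,0],
    [0,0,0,0.5,-4.2,0,0],
  ],
)

```text
time_s: 11.1
tcp_pos: [0.4531, 0.0201, 0.1624]
ee_rot: [-0.707, -0.008, 0.003, 0.708]
force: [0.1, -0.0, -0.4]
gripper_width: -0.003
```

```bash
cat >> h.py <<'E'
def knob(im,c):
    p=im.astype(int); m=((p[...,0]>100)&(p[...,0]>2*p[...,1])).astype(np.uint8)
    n,l,s,ce=cv2.connectedComponentsWithStats(m); 
    for i in range(1,n):
        x,y,w,h,a=s[i]
        if a>150: print('red',x,y,w,h,a,'F',toF(onz(c,(x+(w-1)/2,y+(h-1)/2),.036)).round(1))
E
python3 - <<'E'
from h import *
st(); c=r.calibration("wrist"); im=r.capture("wrist"); save("w15",im); knob(im,c)
E
```

```text
t 11.1 F [-1.714e+02  1.000e-01  1.624e+02] f [ 0.1 -0.  -0.4] m [-0.02  0.03  0.02] yaw-F 0.01 tilt [ 0.007  0.002 -1.   ] g -0.003
red 264 207 37 25 744 F [-164.1   -0.3   36. ]
```

View pics/w15.png

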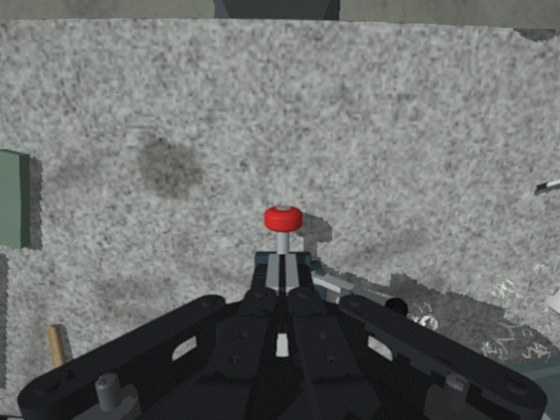

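step_arm(
  plan=[
    [0,0,0,1.5,0,-0.6,0],
    [0,0,0,3.0,0,-1.2,0],
    [0,0,0,4.4,0,-1.8,0],
    [0,0,0,5.2,0,-2.07,0],
    [0,0,0,5.2,1.0,-2.07,0],
  ],
)

```text
time_s: 11.65
tcp_pos: [0.6117, -0.0414, 0.1293]
ee_rot: [0.707, 0.007, -0.003, -0.707]
force: [0.3, 0.3, -1.5]
gripper_width: 0.003
```

Run:
```python
from h import *
st()
```

```text
t 11.65 F [-13.8 -63.9 129.3] f [ 0.3  0.3 -1.5] m [ 0.    0.02 -0.09] yaw-F -0.08 tilt [ 0.005 -0.001 -1.   ] g 0.003
```

step_arm(
  plan=[
    [0,0,0,0,0.5,0.03,0],
    [0,0,0,0,1.0,0.06,0],
    [0,0,0,0.15,1.0,0.06,0],
    [0,0,0,0.3,1.0,0.07,0],
    [0,0,0,0.42,1.0,0.08,0],
  ],
)

```text
time_s: 12.15
tcp_pos: [0.6218, -0.037, 0.0993]
ee_rot: [-0.707, -0.006, 0.005, 0.707]
force: [-0.1, 0.1, -0.5]
gripper_width: -0.002
```

Run:
```python
from h import *
st()
for a in range(44,70,2):
    f=np.radians(-120.2+a); print(a,round(np.radians(a),3),(64*np.cos(f)-19).round(1),(64*np.sin(f)).round(1))
```

```text
t 12.15 F [ -3.6 -59.6  99.3] f [-0.1  0.1 -0.5] m [ 0.01 -0.01 -0.03] yaw-F 0.04 tilt [ 0.001  0.    -1.   ] g -0.002
44 0.768 -3.7 -62.2
46 0.803 -1.6 -61.6
48 0.838 0.6 -60.9
50 0.873 2.7 -60.2
52 0.908 4.8 -59.4
54 0.942 6.8 -58.6
56 0.977 8.9 -57.6
58 1.012 10.8 -56.6
60 1.047 12.8 -55.5
62 1.082 14.7 -54.4
64 1.117 16.6 -53.2
66 1.152 18.4 -51.9
68 1.187 20.2 -50.6
```

step_arm(
  plan=[
    [0,0,0,0.05,0,-0.03,0],
    [0,0,0,0.11,0,-0.02,0],
    [0,0,0,0.17,0,-0.01,0],
    [0,0,0,0.22,0,0,0],
    [0,0,0,0.27,0,0,0],
  ],
)

```text
time_s: 12.65
tcp_pos: [0.6286, -0.0369, 0.0983]
ee_rot: [-0.707, -0.005, 0.006, 0.707]
force: [-4.1, 1.3, 3.4]
gripper_width: -0.002
```

Run:
```python
from h import *
st()
```

```text
t 12.65 F [  3.2 -59.6  98.3] f [-4.1  1.3  3.4] m [0.37 1.   0.  ] yaw-F 0.02 tilt [-0.001  0.    -1.   ] g -0.002
```

step_arm(
  plan=[
    [0,0,0,0.02,0,0.01,0],
    [0,0,0,0.04,0,0.02,0],
    [0,0,0,0.06,0,0.02,0],
    [0,0,0,0.08,0,0.03,0],
    [0,0,0,0.1,0,0.04,0],
  ],
)

```text
time_s: 13.15
tcp_pos: [0.6321, -0.0358, 0.0983]
ee_rot: [0.707, 0.006, -0.006, -0.707]
force: [-2.4, -1.0, 1.3]
gripper_width: -0.004
```

step_arm(
  plan=[
    [0,0,0,0.02,0,0.01,0],
    [0,0,0,0.04,0,0.02,0],
    [0,0,0,0.06,0,0.03,0],
    [0,0,0,0.08,0,0.04,0],
    [0,0,0,0.1,0,0.05,0],
  ],
)

```text
time_s: 13.65
tcp_pos: [0.6352, -0.034, 0.0983]
ee_rot: [-0.707, -0.006, 0.006, 0.707]
force: [1.0, 0.6, 0.1]
gripper_width: -0.002
```

Run:
```python
from h import *
st()
```

```text
t 13.65 F [  9.8 -56.9  98.3] f [1.  0.6 0.1] m [-0.   -0.01  0.02] yaw-F 0.03 tilt [ 0.  0. -1.] g -0.002
```

Run:
```python
from h import *
st(); c=r.calibration("wrist"); im=r.capture("wrist"); save("w16",im);  s=r.capture("scene"); save("s16",s[150:310,190:350],4); knob(im,c); knob(s,r.calibration("scene"))
```

```text
t 13.65 F [  9.8 -56.9  98.3] f [1.  0.6 0.1] m [-0.   -0.01  0.02] yaw-F 0.03 tilt [ 0.  0. -1.] g -0.002
red 203 307 22 20 174 F [-251.1  387.3   36. ]
```

View pics/w16.png

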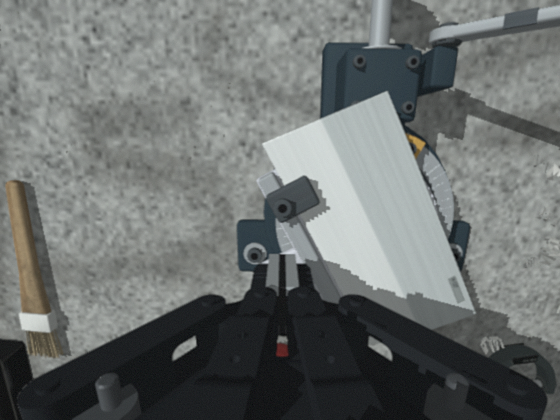

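View pics/s16.png

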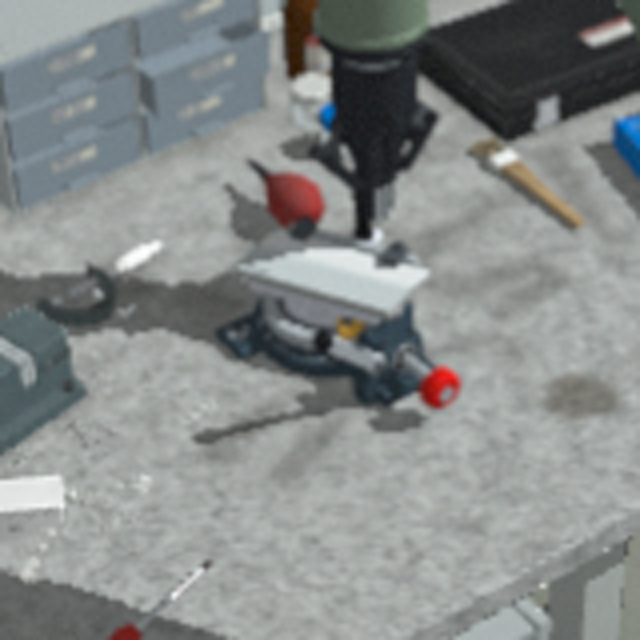

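```bash
cat >> h.py <<'E'
def sknob():
    c=r.calibration("scene"); im=r.capture("scene").astype(int)[225:270,285:320]
    w=np.clip(im[...,0]-1.5*im[...,1],0,None)*(im[...,0]>90); ys,xs=np.mgrid[225:270,285:320]
    uv=((w*xs).sum()/w.sum(),(w*ys).sum()/w.sum()); print('sceneknob',np.round(uv,2),toF(onz(c,uv,.036)).round(1))
E
python3 - <<'E'
from h import *
c=r.calibration("wrist")
A,B=onz(c,(263,145),.068),onz(c,(388,93),.068); v=M.T@(B-A)[:2]; a=np.degrees(np.arctan2(v[1],v[0])); print(toF(A),toF(B),np.linalg.norm(A-B),a-53.72,np.radians(a-53.72))
sknob()
S=cv2.cvtColor(cv2.imread("pics/scene0.png"),cv2.COLOR_BGR2RGB).astype(int)[225:270,285:320]
w=np.clip(S[...,0]-1.5*S[...,1],0,None)*(S[...,0]>90); ys,xs=np.mgrid[225:270,285:320]
uv=((w*xs).sum()/w.sum(),(w*ys).sum()/w.sum()); print('initial',np.round(uv,2),toF(onz(r.calibration("scene"),uv,.036)).round(1))
E
```

```text
[-53.24637733 -67.81341185  68.        ] [-79.76880399  -2.44039374  68.        ] 0.07054835655936728 58.36284099057046 1.0186237361033634
sceneknob [299.36 245.62] [-153.8   -2.3   36. ]
initial [299.35 245.63] [-153.9   -2.2   36. ]
```

step_arm(
  plan=[
    [0,0,0,0.03,0,0.01,0],
    [0,0,0,0.06,0,0.03,0],
    [0,0,0,0.09,0,0.05,0],
    [0,0,0,0.12,0,0.06,0],
    [0,0,0,0.12,0,0.06,0],
  ],
)

```text
time_s: 14.3
tcp_pos: [0.6386, -0.0323, 0.0982]
ee_rot: [0.707, 0.006, -0.006, -0.707]
force: [0.4, 0.4, -0.6]
gripper_width: 0.001
```

Run:
```python
from h import *
st(); sknob()
```

```text
t 14.3 F [ 13.2 -55.2  98.2] f [ 0.4  0.4 -0.6] m [-0.06  0.16  0.01] yaw-F 0.03 tilt [-0. -0. -1.] g 0.001
sceneknob [299.35 245.62] [-153.8   -2.3   36. ]
```

step_arm(
  plan=[
    [0,0,0,0.02,0,0.01,0],
    [0,0,0,0.04,0,0.02,0],
    [0,0,0,0.06,0,0.03,0],
    [0,0,0,0.08,0,0.04,0],
    [0,0,0,0.1,0,0.06,0],
  ],
)

```text
time_s: 14.85
tcp_pos: [0.6397, -0.0316, 0.0981]
ee_rot: [0.707, 0.004, -0.007, -0.707]
force: [-15.3, -6.1, 10.0]
gripper_width: 0.003
```

Run:
```python
from h import *
st(); c=r.calibration("wrist"); im=r.capture("wrist"); save("w17",im); sknob()
```

```text
t 14.85 F [ 14.4 -54.6  98.1] f [-15.3  -6.1  10. ] m [-1.47  3.34 -0.12] yaw-F -0.03 tilt [-0.004 -0.001 -1.   ] g 0.003
sceneknob [299.36 245.62] [-153.8   -2.3   36. ]
```

View pics/w17.png

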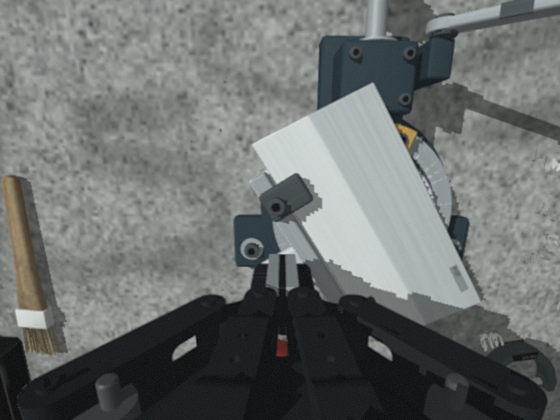

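step_arm(
  plan=[
    [0,0,0,-0.5,0,-0.1,0],
    [0,0,0,-0.6,-1.0,0,0],
    [0,0,0,-1.6,-2.0,0.4,0],
    [0,0,0,-3.1,-2.0,0.9,0],
    [0,0,0,-4.6,-2.0,1.4,0],
  ],
)

```text
time_s: 15.45
tcp_pos: [0.502, 0.0098, 0.159]
ee_rot: [-0.707, -0.006, 0.005, 0.707]
force: [0.3, -0.2, 0.7]
gripper_width: 0.0
```

step_arm(
  plan=[
    [0,0,0,-1.4,0,0.42,0],
    [0,0,0,-2.4,0,0.42,0],
    [0,0,0,-2.4,1.4,0.42,0],
    [0,0,0,-2.4,2.9,0.42,0],
    [0,0,0,-2.4,4.1,0.42,0],
  ],
)

```text
time_s: 15.95
tcp_pos: [0.431, 0.0211, 0.034]
ee_rot: [-0.707, -0.007, 0.005, 0.707]
force: [0.6, 0.2, -0.6]
gripper_width: 0.002
```

Run:
```python
from h import *
st(); sknob()
```

```text
t 15.95 F [-193.5    1.5   34. ] f [ 0.6  0.2 -0.6] m [ 0.06 -0.03  0.02] yaw-F 0.05 tilt [ 0.002  0.    -1.   ] g 0.002
sceneknob [297.39 248.62] [-161.9   12.2   36. ]
```

Now I'll press the knob face to confirm it is fully home (contact expected at TCP F x ≈ -177).

step_arm(
  plan=[
    [0,0,0,0.2,0,-0.05,0],
    [0,0,0,0.4,0,-0.05,0],
    [0,0,0,0.5,0,-0.05,0],
    [0,0,0,0.56,0,-0.05,0],
    [0,0,0,0.62,0,-0.05,0],
  ],
)

```text
time_s: 16.5
tcp_pos: [0.447, 0.0194, 0.0367]
ee_rot: [-0.707, -0.004, 0.007, 0.707]
force: [-25.2, 0.2, 21.3]
gripper_width: 0.0
```

Run:
```python
from h import *
st()
```

```text
t 16.5 F [-177.5   -0.5   36.7] f [-25.2   0.2  21.3] m [ 0.02  5.13 -0.03] yaw-F 0.02 tilt [-0.004  0.    -1.   ] g 0.0
```

step_arm(
  plan=[
    [0,0,0,-0.5,0,0,0],
    [0,0,0,-0.5,-1.5,0,0],
    [0,8,0,-0.5,-3.0,0,20],
    [0,16,0,0,-4.4,0.5,45],
    [0,24,0,0.7,-4.4,1.5,45],
  ],
)

```text
time_s: 17.0
tcp_pos: [0.4724, 0.0644, 0.1743]
ee_rot: [-0.69, 0.142, -0.148, 0.694]
force: [1.1, 1.6, -0.5]
gripper_width: 0.506
```

Run:
```python
from h import *
st()
```

```text
t 17.0 F [-151.5   44.1  174.3] f [ 1.1  1.6 -0.5] m [-0.04 -0.05  0.03] yaw-F -24.51 tilt [ 0.01   0.004 -1.   ] g 0.506
```

step_arm(
  plan=[
    [0,8.4,0,0.15,0,0.45,45],
    [0,16.8,0,0.3,0,0.9,45],
    [0,25.2,0,0.45,0,1.4,45],
    [0,33.6,0,0.61,0,1.84,45],
    [0,42,0,0.61,0,1.84,45],
  ],
)

```text
time_s: 17.5
tcp_pos: [0.5095, 0.1104, 0.1692]
ee_rot: [-0.594, 0.381, -0.382, 0.597]
force: [0.0, -0.7, -0.4]
gripper_width: 0.527
```

step_arm(
  plan=[
    [0,8.4,0,0,0,0,45],
    [0,16.8,0,0,0,0,45],
    [0,23.5,0,0,0,0,45],
    [0,23.5,0,0,0,0,45],
    [0,23.5,0,0,0,0,45],
  ],
)

```text
time_s: 18.0
tcp_pos: [0.5083, 0.1089, 0.1684]
ee_rot: [-0.507, 0.493, -0.493, 0.508]
force: [0.7, 0.9, 0.4]
gripper_width: 0.524
```

Run:
```python
from h import *
print(st()['joints'].round(2)); c=r.calibration("wrist"); im=r.capture("wrist"); save("w18",im); print(toF(c['pose'][:3,3])); sknob()
print(proj(c,np.r_[M@np.array([-.112,.0866])+O,.100]))
```

```text
t 18.0 F [-114.8   88.   168.4] f [0.7 0.9 0.4] m [ 0.    0.01 -0.03] yaw-F -89.24 tilt [ 0.001  0.001 -1.   ] g 0.524
[-0.79  0.54  0.65  1.97 -0.46  0.78  0.15]
[-115.50714422  156.57247462  302.38573192]
sceneknob [299.35 245.63] [-153.8   -2.2   36. ]
[[285.06456639 234.38603687]]
```

View pics/w18.png

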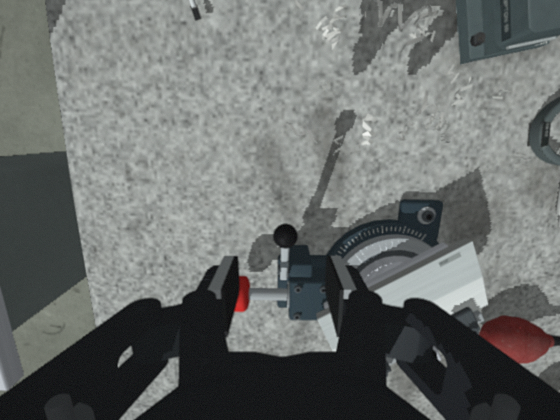

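step_arm(
  plan=[
    [0,0.7,0,0.05,0.6,0.09,45],
    [0,0.7,0,0.05,1.2,0.09,45],
    [0,0.7,0,0.05,1.8,0.09,45],
    [0,0.7,0,0.05,2.3,0.09,45],
    [0,0.7,0,0.05,2.65,0.09,45],
  ],
)

```text
time_s: 18.6
tcp_pos: [0.5106, 0.107, 0.0871]
ee_rot: [0.504, -0.497, 0.496, -0.503]
force: [-0.3, 0.1, 0.1]
gripper_width: 0.524
```

Run:
```python
from h import *
st(); im=r.capture("wrist"); save("w19",im)
```

```text
t 18.6 F [-112.5   86.    87.1] f [-0.3  0.1  0.1] m [-0.   -0.02  0.  ] yaw-F -90.09 tilt [-0.  0. -1.] g 0.524
```

View pics/w19.png

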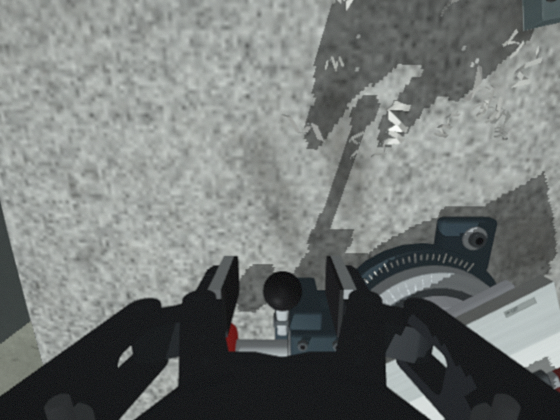

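step_arm(
  plan=[
    [0,0,0,0,0,0,30],
    [0,0,0,0,0,0,22],
    [0,0,0,0,0,0,16],
    [0,0,0,0,0,0,14],
    [0,0,0,0,0,0,14],
  ],
  grip_force=25,
)

```text
time_s: 19.15
tcp_pos: [0.5109, 0.1074, 0.0881]
ee_rot: [-0.503, 0.497, -0.497, 0.503]
force: [-1.0, 3.3, 3.3]
gripper_width: 0.187
```

Run:
```python
from h import *
st(); im=r.capture("wrist"); save("w20",im)
t0=2.375
# relative ball displacement in tool units: dx=-dy_F, dy=-dz
for t in np.arange(2.3,0.1,-0.1):
    dy=-73*(np.cos(t)-np.cos(t0)); dz=73*(np.sin(t)-np.sin(t0)); print(round(t,2),'cum x',round(-dy/30,2),'y',round(-dz/30,2))
```

```text
t 19.15 F [-112.3   86.5   88.1] f [-1.   3.3  3.3] m [ 0.59  0.35 -0.01] yaw-F -90.16 tilt [ 0.     0.001 -1.   ] g 0.187
2.3 cum x 0.13 y -0.13
2.2 cum x 0.32 y -0.28
2.1 cum x 0.52 y -0.41
2.0 cum x 0.74 y -0.52
1.9 cum x 0.97 y -0.61
1.8 cum x 1.2 y -0.68
1.7 cum x 1.44 y -0.73
1.6 cum x 1.68 y -0.74
1.5 cum x 1.92 y -0.74
1.4 cum x 2.17 y -0.71
1.3 cum x 2.4 y -0.66
1.2 cum x 2.63 y -0.58
1.1 cum x 2.86 y -0.48
1.0 cum x 3.07 y -0.36
0.9 cum x 3.27 y -0.22
0.8 cum x 3.45 y -0.06
0.7 cum x 3.61 y 0.12
0.6 cum x 3.76 y 0.31
0.5 cum x 3.89 y 0.52
0.4 cum x 3.99 y 0.74
0.3 cum x 4.08 y 0.97
0.2 cum x 4.14 y 1.2
```

View pics/w20.png

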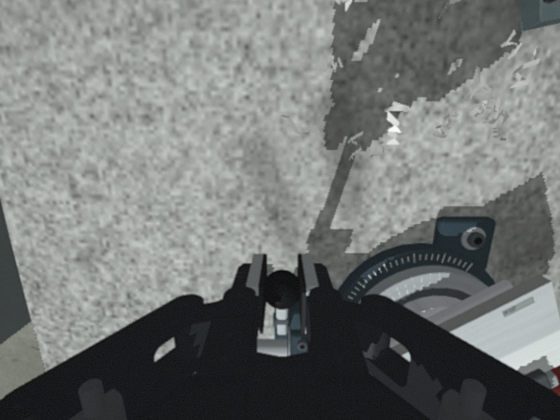

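step_arm(
  plan=[
    [0,0,0,0.13,-0.13,0,14],
    [0,0,0,0.32,-0.28,0,14],
    [0,0,0,0.52,-0.41,0,14],
    [0,0,0,0.74,-0.52,0,14],
    [0,0,0,0.97,-0.61,0,14],
  ],
)

```text
time_s: 19.7
tcp_pos: [0.5111, 0.077, 0.1064]
ee_rot: [0.503, -0.497, 0.497, -0.503]
force: [0.5, 1.6, -2.7]
gripper_width: 0.183
```

Run:
```python
from h import *
st()
```

```text
t 19.7 F [-112.5   56.1  106.4] f [ 0.5  1.6 -2.7] m [0.3  0.04 0.02] yaw-F -90.2 tilt [ 0. -0. -1.] g 0.183
```

step_arm(
  plan=[
    [0,0,0,0.35,-0.1,0,14],
    [0,0,0,0.71,-0.13,0,14],
    [0,0,0,1.07,-0.12,0,14],
    [0,0,0,1.43,-0.05,0,14],
    [0,0,0,1.77,0.07,0,14],
  ],
)

```text
time_s: 20.2
tcp_pos: [0.5118, 0.0236, 0.1038]
ee_rot: [-0.503, 0.497, -0.497, 0.503]
force: [-0.7, 2.0, -1.0]
gripper_width: 0.186
```

Run:
```python
from h import *
st()
```

```text
t 20.2 F [-112.7    2.7  103.8] f [-0.7  2.  -1. ] m [ 0.4   0.18 -0.01] yaw-F -90.2 tilt [ 0. -0. -1.] g 0.186
```

step_arm(
  plan=[
    [0,0,0,0.25,0.12,0,14],
    [0,0,0,0.53,0.31,0,14],
    [0,0,0,0.79,0.56,0,14],
    [0,0,0,1.02,0.84,0,14],
    [0,0,0,1.25,1.27,0,14],
  ],
)

```text
time_s: 20.7
tcp_pos: [0.5122, -0.0134, 0.0652]
ee_rot: [0.503, -0.497, 0.497, -0.503]
force: [-2.0, -0.3, 1.6]
gripper_width: 0.182
```

Run:
```python
from h import *
st(); im=r.capture("wrist"); save("w21",im); s=r.capture("scene"); save("s21",s[150:310,190:350],4)
```

```text
t 20.7 F [-112.9  -34.4   65.2] f [-2.  -0.3  1.6] m [0.18 0.26 0.01] yaw-F -90.19 tilt [-0. -0. -1.] g 0.182
```

View pics/w21.png

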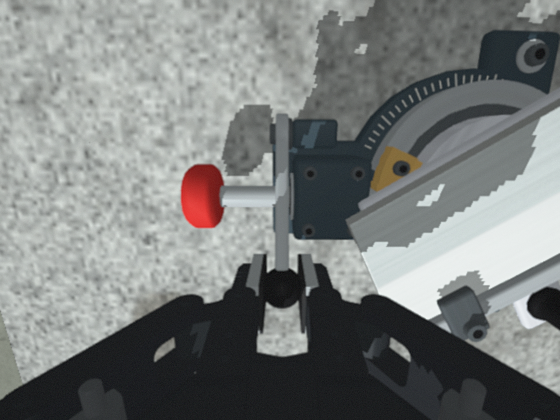

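View pics/s21.png

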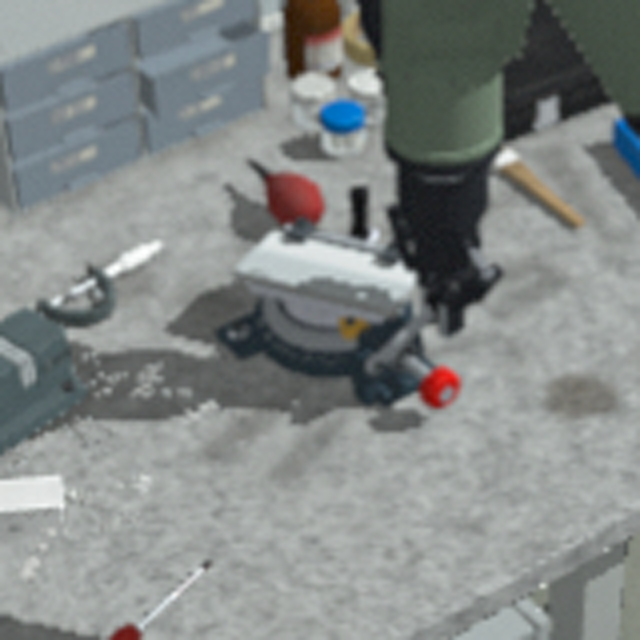

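step_arm(
  plan=[
    [0,0,0,0,0,0,28],
    [0,0,0,0,0,0,28],
    [0,0,0,0,-0.5,0,28],
    [0,0,0,0,-1.0,0,28],
    [0,0,0,0.12,-1.5,0,20],
  ],
)

```text
time_s: 21.3
tcp_pos: [0.5124, -0.0155, 0.1117]
ee_rot: [-0.503, 0.497, -0.496, 0.504]
force: [0.1, -0.3, 0.9]
gripper_width: 0.233
```

step_arm(
  plan=[
    [0,0,0,0,0,0,0],
    [0,0,0,0,0,0,0],
    [0,0,0,0,0,0,0],
    [0,0,0,0,0.1,0,0],
    [0,0,0,0,0.2,0,0],
  ],
)

```text
time_s: 21.8
tcp_pos: [0.5121, -0.0162, 0.1043]
ee_rot: [0.503, -0.497, 0.497, -0.503]
force: [-0.2, 0.2, -0.0]
gripper_width: -0.001
```

Run:
```python
from h import *
st(); im=r.capture("wrist"); save("w22",im)
```

```text
t 21.8 F [-112.9  -37.2  104.3] f [-0.2  0.2 -0. ] m [-0.02 -0.    0.03] yaw-F -90.17 tilt [-0.001 -0.    -1.   ] g -0.001
```

View pics/w22.png

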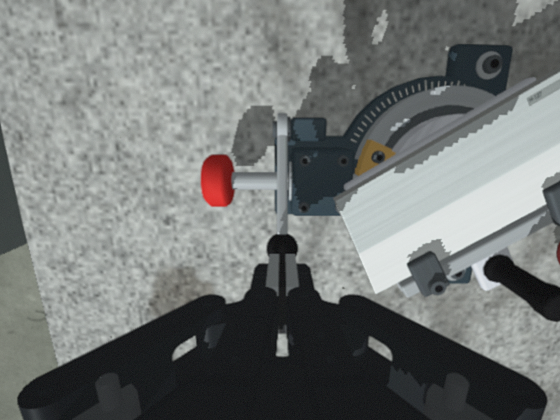

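step_arm(
  plan=[
    [0,0,0,0.03,0.25,0.03,0],
    [0,0,0,0.06,0.5,0.03,0],
    [0,0,0,0.06,0.75,0.03,0],
    [0,0,0,0.06,0.95,0.03,0],
    [0,0,0,0.06,1.1,0.03,0],
  ],
)

```text
time_s: 22.35
tcp_pos: [0.513, -0.0182, 0.0711]
ee_rot: [0.503, -0.497, 0.497, -0.503]
force: [-0.1, 0.5, 0.1]
gripper_width: -0.002
```

Run:
```python
from h import *
st()
```

```text
t 22.35 F [-112.1  -39.1   71.1] f [-0.1  0.5  0.1] m [-0.07  0.   -0.03] yaw-F -90.19 tilt [-0.001 -0.    -1.   ] g -0.002
```

step_arm(
  plan=[
    [0,0,0,0,0.05,0,0],
    [0,0,0,0,0.1,0,0],
    [0,0,0,0,0.15,0,0],
    [0,0,0,0,0.2,0,0],
    [0,0,0,0,0.24,0,0],
  ],
)

```text
time_s: 22.85
tcp_pos: [0.5135, -0.0181, 0.065]
ee_rot: [-0.503, 0.497, -0.497, 0.503]
force: [-3.8, 1.6, 19.1]
gripper_width: -0.004
```

Run:
```python
from h import *
st(); im=r.capture("wrist"); save("w23",im); s=r.capture("scene"); save("s23",s[150:310,190:350],4); sknob()
```

```text
t 22.85 F [-111.6  -39.    65. ] f [-3.8  1.6 19.1] m [0.07 0.7  0.02] yaw-F -90.18 tilt [ 0.001  0.    -1.   ] g -0.004
sceneknob [299.37 245.62] [-153.8   -2.3   36. ]
```

View pics/w23.png

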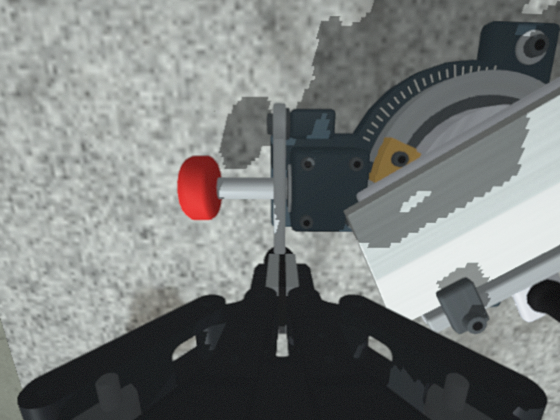

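step_arm(
  plan=[
    [0,0,0,0,0.03,0,0],
    [0,0,0,0,0.03,0,0],
    [0,0,0,0,-0.3,0,0],
    [0,0,0,0,-1.5,0,0],
    [0,0,0,0,-3.0,0,0],
  ],
)

```text
time_s: 23.5
tcp_pos: [0.5123, -0.0183, 0.155]
ee_rot: [0.504, -0.497, 0.496, -0.502]
force: [0.9, 0.4, 0.4]
gripper_width: -0.001
```

step_arm(
  plan=[
    [0,0,0,0,-1.0,0,0],
    [0,0,0,-1.0,-2.0,-0.8,0],
    [0,0,0,-2.0,-2.5,-1.6,0],
    [0,0,0,-2.0,-2.5,-1.6,0],
    [0,0,0,-2.0,-2.5,-1.6,0],
  ],
)

```text
time_s: 24.0
tcp_pos: [0.4644, 0.0423, 0.2302]
ee_rot: [-0.503, 0.496, -0.496, 0.504]
force: [0.5, -1.6, 0.4]
gripper_width: 0.002
```

Run:
```python
from h import *
st(); c=r.calibration("wrist"); im=r.capture("wrist"); save("w24",im); s=r.capture("scene"); save("s24",s[150:310,190:350],4); t=r.capture("top"); save("t24",t); knob(im,c); sknob()
for n,cc in (("wrist",c),("scene",r.calibration("scene"))):
  for z in (49,57.8): print(n,z,proj(cc,np.r_[M@np.array([-.112,-.039])+O,z*1e-3]))
```

```text
t 24.0 F [-159.7   22.1  230.2] f [ 0.5 -1.6  0.4] m [ 0.02 -0.03 -0.04] yaw-F -90.04 tilt [ 0.001  0.001 -1.   ] g 0.002
red 277 201 16 30 443 F [-1.561e+02  1.000e-01  3.600e+01]
red 496 254 50 26 540 F [136.3 -65.8  36. ]
sceneknob [299.35 245.62] [-153.8   -2.2   36. ]
wrist 49 [[323.02399102 251.33535357]]
wrist 57.8 [[324.08436155 254.34505923]]
scene 49 [[300.39138645 232.07815996]]
scene 57.8 [[300.39922399 230.08636959]]
```

View pics/w24.png

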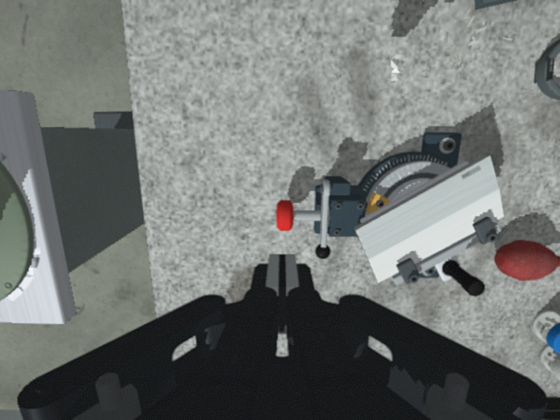

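View pics/s24.png

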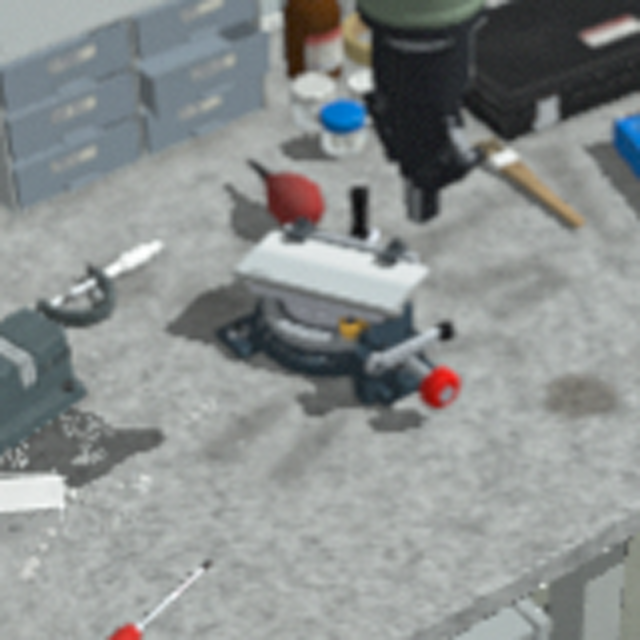

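View pics/t24.png

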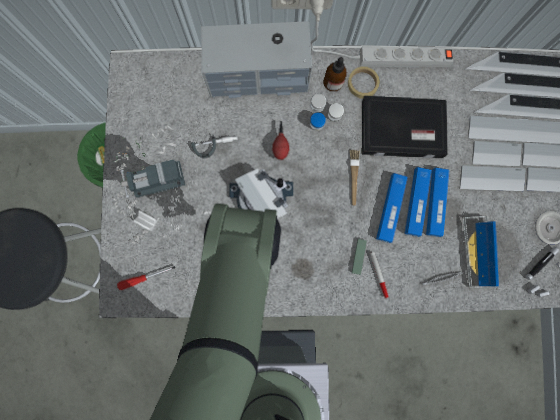

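Run:
```python
from h import *
print(r.hand_in()); st()
```

```text
the job is handed in; nothing more can be done
None
the job is handed in; nothing more can be done
```

The job is done and handed in after about 24 s of robot time, with the steps in the order asked.

1. **Plunger out:** I hooked the knob from behind and pulled it to the end stop. It then stayed out by itself at about 20 mm, with no force on the tool.
2. **Table to honing:** I pushed the handle round to about 0.78 rad and pushed the knob off its detent so the nose rode on the rim. I then turned slowly until the nose dropped in, at about 1.02 rad by the blade edge. A further push on the handle met a hard stop at about 16 N.
3. **Plunger home:** pressing the knob face met a hard stop at 25 N, where the fully home position should be. In the scene camera the knob is within 0.1 mm of where it started.
4. **Keeper down:** I gripped the ball and carried it along its arc, then pressed it down from above. It stopped hard at 19 N with the ball centre at about z 48 mm (closed is 49). The wrist and scene views afterwards match closed to within about 1.5 px.

- **Bystanders and blade:** in the last top picture the bystanders look to be where they started; I compared them by eye only. I saw no contact with the blade.
- **Forces:** the highest sideways and vertical wrist forces were 39 N and 27 N (about 48 N together), when the fingers pulled the plunger against its end stop. This is well under the 120 N limit.
- **Disagreement:** after the nose dropped in, the fingers moved about 3 mm with almost no force before the hard stop. The table had moved slightly ahead of them, or there was play in the notch.

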